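Set the new buildings into the town model

TASK

Put the five loose wooden blocks into the three tiles of the town model: build the stepped tower on the marked plot behind the long low station, largest block first with its long sides parallel to the station, then the middle and the smallest, each centred and square on the one below so that nothing overhangs. Stand the round hall upright on the marked circle to the left of the church (left and behind are as the robot sees them, not the circle on the right), and the gabled house in the middle of the plot between the two terraces, its ridge in line with theirs. Let go of everything, and leave the glue bottle and the roll of tape where they are.

Things in the scene. Friction and masses are not known exactly. Their poses are not given: they have to be found in the camera images.
- podium_center (a point): Loose block of plain pale wood. Origin at its centre, half-way up; z points up when it stands as it should (all blocks start standing so). Largest block, a flat slab: 66 mm (x) by 92 mm (y), 28 mm high, about 115 g. The foot of the stepped tower.
- storeys_center (a point): Loose block of plain pale wood. Origin at its centre, half-way up; z points up when it stands as it should (all blocks start standing so). Middle slab: 45 mm (x) by 68 mm (y), 30 mm high, about 65 g. Second step of the tower; centred on the largest it leaves ledges 10.5 mm (x) and 12 mm (y) wide.
- penthouse_center (a point): Loose block of plain pale wood. Origin at its centre, half-way up; z points up when it stands as it should (all blocks start standing so). Smallest slab, the only one taller than it is wide: 27 mm (x) by 44 mm (y), 40 mm high, about 34 g. Top of the tower; centred on the middle slab it leaves ledges 9 mm (x) and 12 mm (y) wide.
- house_center (a point): Loose block of plain pale wood. Origin at its centre, half-way up; z points up when it stands as it should (all blocks start standing so). House with a pitched roof: 42 mm (x) by 60 mm (y), upright walls 26 mm high, 45-degree gable roof with its ridge along y, 47 mm high in all, about 60 g. To be gripped across the walls (x), below the roof.
- drum_center (a point): Loose block of plain pale wood. Origin at its centre, half-way up; z points up when it stands as it should (all blocks start standing so). Round hall: a drum of 52 mm diameter with upright wall 32 mm high under a shallow conical roof, 40 mm high in all, about 50 g.
- church_tile: Fixed plywood tile, 130 (x) by 180 (y) by 12 mm thick, flat on the bench, buildings glued on. Origin: centre of its underside; x to its back (away from the robot), y to its left, z up. Church on the middle line, 34 mm wide, up to 74 mm above the bench. A 56 mm circle is marked on each side: left one (wanted) at x = 0, y = +60 mm; right one (not wanted) at x = 0, y = -60 mm.
- terrace_tile: Fixed plywood tile, 130 (x) by 180 (y) by 12 mm thick, flat on the bench, buildings glued on. Origin: centre of its underside; x to its back (away from the robot), y to its left, z up. Two terraces in a row along y, 42 mm deep, ridges along y, up to 60 mm above the bench, 84 mm apart (y = -42 to +42 mm). The plot marked between them, 46 (x) by 64 (y) mm, is centred at x = 0, y = 0.
- station_tile: Fixed plywood tile, 130 (x) by 180 (y) by 12 mm thick, flat on the bench, buildings glued on. Origin: centre of its underside; x to its back (away from the robot), y to its left, z up. Long low station at the front edge, 124 mm long (y), up to 40 mm above the bench, its back at x = -33 mm. The plot marked behind it, 70 (x) by 96 (y) mm, is centred at x = +27 mm, y = 0.
- glue_bottle_center (a point): Bystander: white glue bottle with an orange nozzle, 54 mm diameter, 164 mm high, standing behind the tiles; the point is 80 mm up its axis. Leave it alone.
- tape_roll_center (a point): Bystander: roll of yellowish paper tape lying flat behind the tiles, 96 mm diameter, 25 mm high; the point is its centre. Leave it alone.
There are look-alikes about, which are no part of the job. What is shaped like the part that bears podium_center but blue is not meant. What is shaped like the part that bears penthouse_center but turquoise is not meant.

How it is judged:
By the outcome, as a careful person would: the job done as asked, in the order asked, and still so for the second after the job is handed in, with the robot touching nothing.
It also fails if it takes over 128 s, if anything falls off the work surface, if the arm or the gripper's body presses on something with over 40 N, if the wrist force passes 120 N, or if a joint passes its speed limit or range.

ROBOT

A 7-joint arm with a two-finger parallel gripper is mounted at the origin on the work surface. World frame = base frame: x ahead of the robot, y to its left, z up, the work surface at z = 0. Lengths are in m, angles in rad, forces in N, time in s.
With the tool pointing down it reaches from about 0.4 to 0.85 m from the base axis. Payload 6.9 kg.
Tool frame: the origin (TCP) lies midway between the tips of the shut fingers; the grasp point (between the pads) lies behind it (ctrl.pinch_z is the z of the grasp point in the tool frame, in m); z points along the fingers, y is the direction in which the jaws open and shut (so a half turn about z gives the same grasp; the last joint's range is limited). The gripper opens to 85 mm and grips with 20 to 120 N. Pads are 22 mm wide; open, the fingers measure 114 mm over their backs; the gripper's body (76 mm by 85 mm) begins 54 mm behind the grasp point. The pads swing forward as they close: fully open they stand 13 mm farther back than shut.
Start: joints at [1.413, 0.507, -0.238, 1.5, 0.126, 1.149, -0.155], TCP at [0.162, -0.604, 0.231] pointing down, gripper open.
Joint ranges: [-3.08, 3.08], [-0.24, 2.05], [-1.43, 1.35], [0, 2.5], [-1.52, 4.66], [0.17, 1.96], [-2.89, 2.89]. Speed limits (rad/s): [2.39, 2.39, 3.14, 3.14, 3.14, 3.14, 3.14].

INTERFACE

Orientations are given as a unit quaternion [w, x, y, z].
In Python, from station import ctrl, get_state, vision, ticket, models gives the robot as it stands. Calls block until the motion is done:
- ctrl.movep(position, orientation): joint-space move of the TCP to a pose.
- ctrl.movel(position, frame=None, max_speed=0.15): straight line of the TCP; frame=None keeps the orientation; max_speed is the mean speed in m/s.
- ctrl.set_joints(angles): joint-space move.
- ctrl.ungrasp() and ctrl.close_gripper(force=None): open the fingers fully, or close them until they stop; force is the grip in N (None keeps the last).
- ctrl.pause(seconds).
- ctrl.ik(position, orientation): joint angles nearest the present ones, or None.
- get_state(): the state.
- vision.grab_frame(name): name is "scene" or "side" or "wrist"; returns (picture, depth): 400x640x3 uint8, blue, green, red; 400x640 float32, m along the optical axis (not along the pixel's ray), 0 where there is no reading.
- vision.camera_info(name): a dict with "mtx" (3x3 intrinsics, pixels), "R" (3x3) and "t" (3): a world point X has camera coordinates R X + t; the wrist camera has in their place "hand_eye" (4x4, takes a point from camera to tool coordinates, whose origin is the TCP and whose axes are the flange's). Camera axes: x right, y down, z forward; pixel columns grow to the right and rows downward; lengths in m; the calibration is good to about 2 mm. The wrist camera is an equidistant fisheye: a pixel r from the principal point sees the ray r / f radians off the axis. A picture is of the moment at which its call begins: read the wrist's pose just before it. camera_info takes no time and is no camera call.
A pose or a line that the arm cannot do raises ctrl.Unreachable and nothing moves.
- ticket.close_job(): hands the job in, once; it reports no verdict.
Trained networks look in the newest picture that a camera, given by its name, has taken for a name from the list of things; names that differ only in an ending like _2 or _b are one class to them, and where a whole thing is asked for, a point or a joint stands for the part that bears it (a point fixed in the world has none). Each returns a list of dicts, best first, with "p" (0 to 1); they miss things now and then, are a little off and sometimes report something else, mostly with a low value. They report only what shows in the picture. A call takes as long as a camera call. They do not tell look-alikes from the thing itself.
- models.recognise(camera, target): "point" ([column, row] in pixels, amid what is visible of it).
- models.masks_of(camera, target): "mask" (400x640 bool, what is visible of it) and "point" ([column, row] in pixels, amid what is visible of it).
The state is a dict: "time": time; "qpos": joint angles; "qd": joint speeds; "tau": joint torques, N m; "tcp_pos": TCP position; "eef_rot": TCP orientation; "contact_force": force on the tool from outside, world axes, zero at the start; "wrist_torque": the same for the moment, N m; "width": finger opening in m.
Only numpy, scipy, OpenCV 4.12 (cv2) and the standard library are available. Lean on these libraries where they do the work, as an engineer would, in place of code of your own. Each camera call takes 0.05 s, during which the arm holds its last target.

## Working session

There is one attempt and no reset: what is moved stays moved. The work goes in short steps, each a Python script; the robot and the scene stay as the last script left them, time stands still between calls to the robot, and variables do not carry over. Pictures are saved under pics/ and viewed, and the job is handed in when it is done.

```bash
ls; mkdir -p pics; python3 - <<'E'
from station import ctrl,get_state,vision
import cv2,numpy as np
for n in ["scene","side","wrist"]:
    p,d=vision.grab_frame(n); cv2.imwrite(f"pics/{n}0.png",p); np.save(f"pics/{n}0d.npy",d)
    c=vision.camera_info(n); print(n,{k:np.round(v,4).tolist() if not isinstance(v,str) else v for k,v in c.items()})
print(get_state(),ctrl.pinch_z)
E
```

```text
pics
scene {'mtx': [[472.9926, 0.0, 318.6277], [0.0, 472.9926, 195.6507], [0.0, 0.0, 1.0]], 'R': [[-0.8042, 0.5942, 0.0121], [0.4387, 0.6073, -0.6623], [-0.401, -0.5273, -0.7491]], 't': [0.4466, -0.1701, 1.4386]}
side {'mtx': [[365.2083, 0.0, 317.9793], [0.0, 365.2083, 202.2546], [0.0, 0.0, 1.0]], 'R': [[-0.8914, -0.4532, -0.008], [-0.2738, 0.5525, -0.7873], [0.3612, -0.6996, -0.6166]], 't': [0.4697, 0.2055, 0.6716]}
wrist {'mtx': [[309.7069, 0.0, 322.6625], [0.0, 309.7069, 204.387], [0.0, 0.0, 1.0]], 'hand_eye': [[-0.0002, -0.9641, -0.2655, 0.0691], [1.0, -0.0001, -0.0004, 0.0011], [0.0004, -0.2655, 0.9641, -0.1419], [0.0, 0.0, 0.0, 1.0]]}
{'time': 0.15, 'qpos': array([ 1.41348345,  0.50817595, -0.23750299,  1.50085129,  0.12570424,
        1.14889308, -0.15476859]), 'qd': array([ 1.40428276e-03, -1.65412719e-03,  6.51448106e-04, -2.68430384e-03,
       -1.55114099e-03, -3.94281924e-05, -1.28523978e-03]), 'tau': array([-2.74503487e-03, -6.21016860e+01, -2.18912177e+00, -2.49841046e+01,
        1.28161735e-02,  9.10638686e-03,  2.75415334e-05]), 'tcp_pos': array([ 0.16219731, -0.60322137,  0.2306266 ]), 'eef_rot': array([-6.63247388e-04,  9.91378421e-01,  1.31028144e-01, -1.05451415e-04]), 'contact_force': array([-0.50058763, -0.34923457, -0.22768264]), 'wrist_torque': array([-0.0046623 ,  0.01440722, -0.02552695]), 'width': 0.08533760989601027} -0.0187
```

View pics/scene0.png

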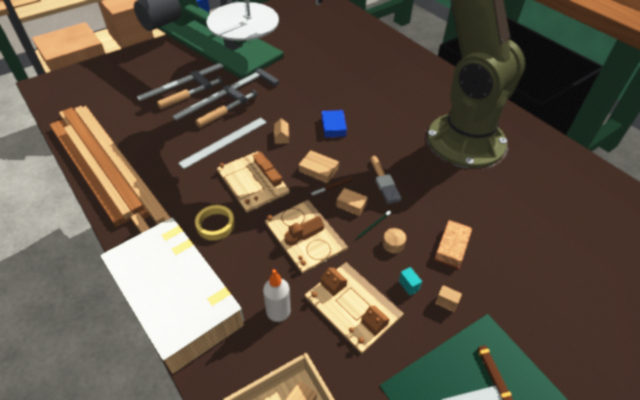

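View pics/side0.png

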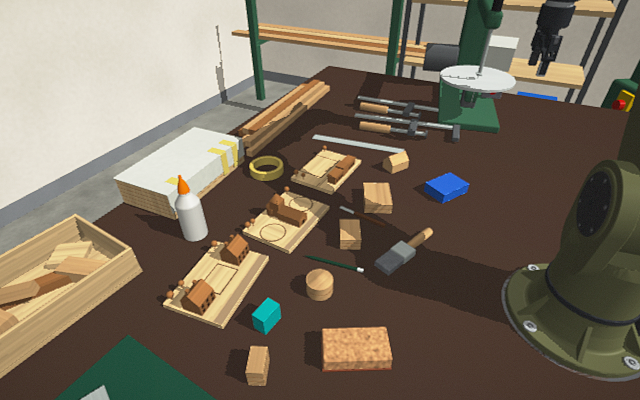

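View pics/wrist0.png

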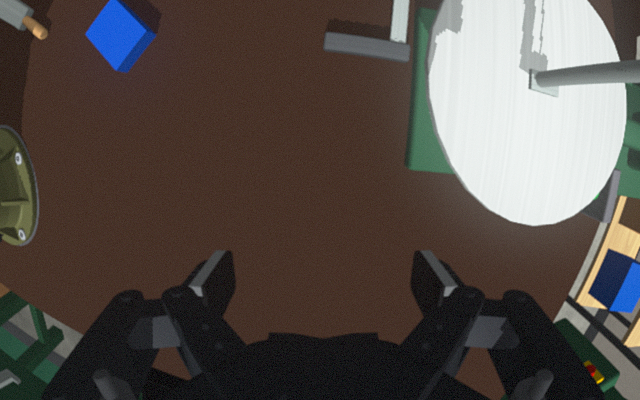

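Candidates in the scene picture:
- podium: plain slab at (319,166). Rejected: blue (334,123) and the cork brick (455,243).
- storeys: (352,201).
- penthouse: (449,298). Rejected: turquoise (410,281).
- house: (282,131).
- drum: (394,240).
- wanted circle (+y): near (319,250), to be verified with the calibration.

Next I measure them coarsely.

```bash
cat > h.py <<'E'
import numpy as np,cv2
def cloud(d,c):
    K=np.array(c["mtx"]);v,u=np.mgrid[0:400,0:640]
    P=np.stack([(u-K[0,2])/K[0,0]*d,(v-K[1,2])/K[1,1]*d,d],-1)
    return (P-np.array(c["t"]))@np.array(c["R"])
E
python3 - <<'E'
from h import *
from station import vision
ims={n:cv2.imread(f"pics/{n}0.png") for n in("scene","side")}
for n in ("scene","side"):
    d=np.load(f"pics/{n}0d.npy");W=cloud(d,vision.camera_info(n))
    S={"scene":dict(pod=(319,162),sto=(352,197),pent=(449,294),house=(282,127),drum=(394,237),cork=(455,240),tape=(214,222),t1=(310,255),t2=(352,302),t3=(243,184),bench=(380,270),glue=(277,298)),
     "side":dict(pod=(377,190),sto=(350,228),pent=(258,352),house=(397,158),drum=(319,278),bench=(400,320),t1=(273,232))}[n]
    for k,(u,v) in S.items():
        w=W[v-1:v+2,u-1:u+2].reshape(-1,3);print(n,k,np.round(np.median(w,0),4),(d[v-1:v+2,u-1:u+2]==0).sum())
    # top-down map
    out=np.zeros((600,700,3),np.uint8);o=W.reshape(-1,3);ok=(d.ravel()>0)
    X=((o[:,0]-0.2)*1000).astype(int);Y=((0.35-o[:,1])*1000).astype(int)
    m=ok&(X>=0)&(X<600)&(Y>=0)&(Y<700)
    px=ims[n].reshape(-1,3)
    for i in np.where(m)[0]: cv2.circle(out,(Y[i],599-X[i]),1,px[i].tolist(),-1)
    cv2.imwrite(f"pics/top_{n}.png",out)
E
```

```text
scene pod [ 0.4359 -0.1603  0.0265] 0
scene sto [ 0.4449 -0.0017  0.0297] 0
scene pent [0.4572 0.3493 0.0394] 0
scene house [ 0.4459 -0.3315  0.0429] 0
scene drum [0.4501 0.1629 0.0399] 0
scene cork [0.3312 0.253  0.0317] 0
scene tape [ 7.693e-01 -1.648e-01  6.000e-04] 0
scene t1 [0.6328 0.0711 0.0127] 0
scene t2 [0.6308 0.2276 0.011 ] 0
scene t3 [ 0.6455 -0.2265  0.0121] 0
scene bench [ 5.188e-01  1.974e-01 -3.000e-04] 0
scene glue [0.7836 0.164  0.098 ] 0
side pod [ 0.4436 -0.1698  0.0265] 0
side sto [ 0.4482 -0.004   0.0288] 0
side pent [0.4605 0.339  0.0396] 0
side house [ 0.4417 -0.3289  0.0365] 0
side drum [0.4418 0.1625 0.0391] 0
side bench [ 0.2809  0.1538 -0.0016] 0
side t1 [0.6074 0.0705 0.0116] 0
```

View pics/top_scene.png

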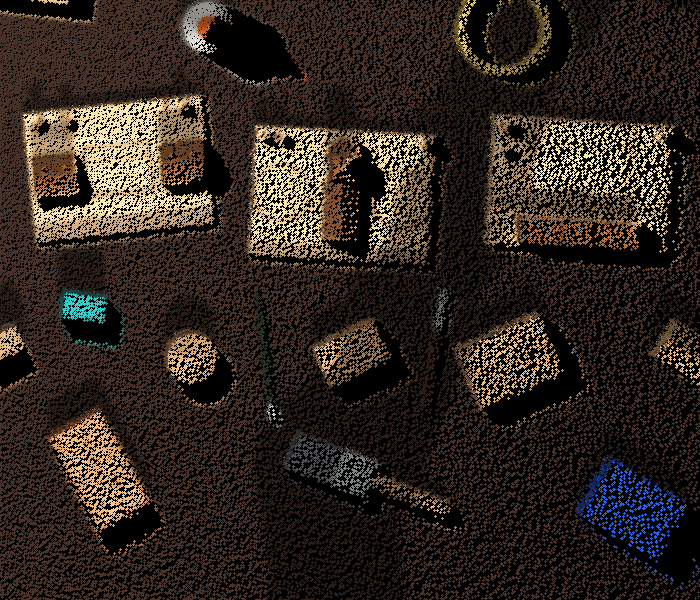

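View pics/top_side.png

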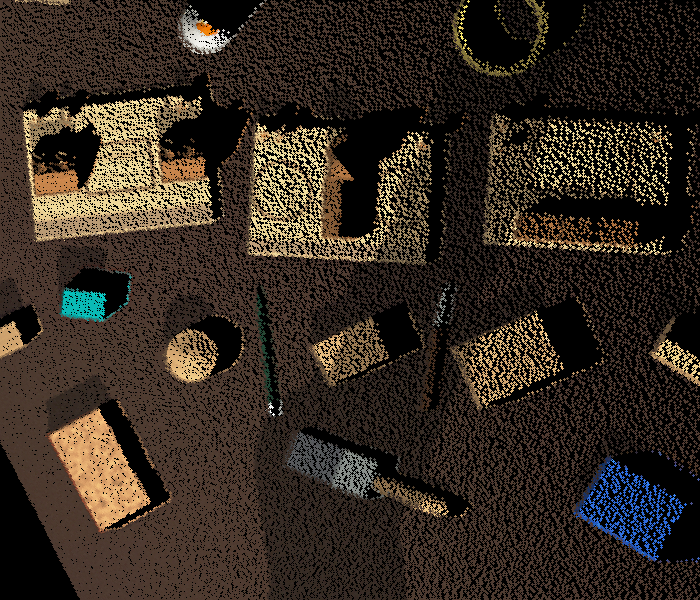

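```bash
cat >> h.py <<'E'
def seg(W,d,c,zr,r=0.075):
    m=(d>0)&(np.hypot(W[...,0]-c[0],W[...,1]-c[1])<r)&(W[...,2]>zr[0])&(W[...,2]<zr[1])
    return W[m]
def rect(P):
    (c,s,a)=cv2.minAreaRect((P[:,:2]*1000).astype(np.float32)); 
    return np.array(c)/1000,s,a
E
python3 - <<'E'
from h import *
from station import vision
for n in ("scene","side"):
    d=np.load(f"pics/{n}0d.npy");W=cloud(d,vision.camera_info(n))
    for k,c,zr in [("pod",(.44,-.165),(.023,.034)),("sto",(.445,-.003),(.025,.036)),("pent",(.46,.345),(.035,.045)),("house",(.445,-.335),(.015,.06)),("drum",(.445,.16),(.025,.045)),("blue",(.29,-.28),(.02,.035))]:
        P=seg(W,d,c,zr);  print(n,k,len(P),rect(P),np.round(np.median(P,0),4))
    for k,c in [("terr",(.635,.23)),("church",(.61,.007)),("stat",(.615,-.235))]:
        P=seg(W,d,c,(.009,.015),.12); print(n,k,len(P),rect(P),np.round(np.median(P,0),4))
E
```

```text
scene pod 588 (array([ 0.43931702, -0.15897113]), (70.84962463378906, 93.46180725097656), 24.745500564575195) [ 0.4404 -0.1569  0.0278]
scene sto 359 (array([ 0.44734601, -0.00120462]), (49.20429229736328, 68.62100982666016), 25.579984664916992) [ 4.481e-01 -2.000e-04  2.970e-02]
scene pent 290 (array([0.46956509, 0.32421841]), (31.802282333374023, 103.19961547851562), 26.572216033935547) [0.4597 0.3463 0.0394]
scene house 262 (array([ 0.44633658, -0.33829282]), (67.50973510742188, 41.77021789550781), 57.06975173950195) [ 0.4513 -0.3288  0.0338]
scene drum 323 (array([0.44305228, 0.15997261]), (52.05985641479492, 51.67664337158203), 65.0528564453125) [0.4474 0.1622 0.034 ]
scene blue 462 (array([ 0.29149637, -0.28149835]), (98.33601379394531, 65.38986206054688), 58.725120544433594) [ 0.2939 -0.2785  0.0278]
scene terr 2964 (array([0.63227917, 0.23164789]), (131.5677032470703, 180.99951171875), 5.900928974151611) [0.6431 0.2337 0.0118]
scene church 2086 (array([0.60480737, 0.00952811]), (184.36509704589844, 131.5540008544922), 86.80138397216797) [0.6068 0.0332 0.012 ]
scene stat 1646 
[... 629 characters left out ...]
 [ 0.442  -0.3242  0.0302]
side drum 498 (array([0.44385217, 0.16017142]), (51.654685974121094, 51.97923278808594), 47.786441802978516) [0.4413 0.1653 0.0331]
side blue 582 (array([ 0.29101398, -0.28228674]), (97.99066162109375, 68.60576629638672), 60.491214752197266) [ 0.2915 -0.2764  0.026 ]
side terr 3359 (array([0.63295239, 0.2329859 ]), (131.89695739746094, 180.58883666992188), 6.029518127441406) [0.6136 0.2369 0.0111]
side church 1993 (array([0.60625995, 0.01019695]), (180.48251342773438, 131.42434692382812), 86.84049987792969) [0.5965 0.0387 0.011 ]
side stat 1073 (array([ 0.61620819, -0.22757594]), (182.05654907226562, 131.50698852539062), 86.38416290283203) [ 0.6287 -0.2106  0.0107]
```

```bash
cat >> h.py <<'E'
from scipy.spatial.transform import Rotation as Rn
def quat(phi):
    "tool down, tool y (jaws) along world angle phi (deg)"
    f=np.radians(phi);y=np.array([np.cos(f),np.sin(f),0]);z=np.array([0,0,-1.]);x=np.cross(y,z)
    q=Rn.from_matrix(np.stack([x,y,z],1)).as_quat();return np.array([q[3],q[0],q[1],q[2]])
E
python3 - <<'E'
from h import *
from station import ctrl
for nm,p,phis in [("pod",(.44,-.158),(24.5,)),("podT",(.643,-.23),(-3.3,)),("sto",(.448,-.001),(26,)),("pent",(.46,.346),(27,0)),("house",(.446,-.337),(-34,)),("houseT",(.632,.232),(6,)),("drum",(.443,.16),(-3,30,60,90)),("drumT",(.608,.07),(-3,30,60,90)),("view",(.53,0),(-90,0,90,180))]:
  for ph in phis:
    for f in (0,180):
      for z in (0.0,.2):
        q=ctrl.ik([*p,z],quat(ph+f)); print(nm,ph+f,z,None if q is None else np.round(q,2))
E
```

```text
pod 24.5 0.0 [ 0.67  0.67 -0.56  2.16  0.74  0.51 -0.04]
pod 24.5 0.2 [ 0.9   0.38 -0.84  1.94  0.34  0.97  0.33]
pod 204.5 0.0 [ 0.26  0.61  0.04  2.17 -0.07  0.36 -2.35]
pod 204.5 0.2 [ 0.4   0.3  -0.15  1.95  0.05  0.9  -2.48]
podT -3.3 0.0 [ 0.59  0.86 -0.51  1.57  0.52  0.85 -0.18]
podT -3.3 0.2 [ 0.65  0.68 -0.66  1.37  0.42  1.23 -0.09]
podT 176.7 0.0 [ 0.19  0.83  0.21  1.57 -0.23  0.76 -2.7 ]
podT 176.7 0.2 [ 0.24  0.62  0.13  1.38 -0.08  1.15 -2.82]
sto 26 0.0 [ 0.24  0.63 -0.43  2.22  0.64  0.42 -0.26]
sto 26 0.2 [ 0.7   0.41 -1.05  1.98  0.42  0.99 -0.1 ]
sto 206 0.0 [-0.07  0.6   0.02  2.22 -0.03  0.32 -2.7 ]
sto 206 0.2 [-0.73  0.4   0.95  2.   -0.4   0.94 -2.26]
pent 27 0.0 [-0.26  0.8  -0.71  1.88  0.75  0.75 -0.93]
pent 27 0.2 [-0.    0.7  -1.23  1.68  0.69  1.27 -0.9 ]
pent 207 0.0 [-0.03  1.04 -1.23  1.88  1.11  1.13  1.91]
pent 207 0.2 [-0.    0.7  -1.23  1.68  0.69  1.27  2.24]
pent 0 0.0 [-0.31  0.78 -0.62  1.88  0.68  0.71 -1.33]
pent 0 0.2 [-0.    0.7  -1.23  1.68  0.69  1.27 -1.37]
pent 180 0.0 [-0.03  1.04 -1.23  1.88  1.11  1.13  1.44]
pent 180 0.2 [-0.    
[... 2527 characters left out ...]
.79  0.55  1.13  0.94]
view 0 0.0 [ 0.28  0.71 -0.5   2.    0.6   0.58 -0.64]
view 0 0.2 [ 0.52  0.49 -0.85  1.79  0.41  1.05 -0.48]
view 180 0.0 [-0.6   0.89  0.95  2.01 -1.04  0.83 -2.16]
view 180 0.2 [-0.73  0.63  1.15  1.81 -0.64  1.13 -2.5 ]
view 90 0.0 [ 0.48  0.8  -0.85  2.    0.9   0.77  0.65]
view 90 0.2 [ 0.64  0.57 -1.09  1.79  0.55  1.13  0.94]
view 270 0.0 [ 0.11  0.67 -0.25  2.    0.32  0.5  -1.93]
view 270 0.2 [ 0.38  0.43 -0.62  1.79  0.3   1.01 -1.93]
view 180 0.0 [-0.6   0.89  0.95  2.01 -1.04  0.83 -2.16]
view 180 0.2 [-0.73  0.63  1.15  1.81 -0.64  1.13 -2.5 ]
view 360 0.0 [ 0.28  0.71 -0.5   2.    0.6   0.58 -0.64]
view 360 0.2 [ 0.52  0.49 -0.85  1.79  0.41  1.05 -0.48]
```

```bash
cat >> h.py <<'E'
import pickle
def wrist(name):
    from station import vision,get_state
    s=get_state();p,d=vision.grab_frame("wrist");c=vision.camera_info("wrist")
    q=s["eef_rot"];R=Rn.from_quat([q[1],q[2],q[3],q[0]]).as_matrix();T=np.eye(4);T[:3,:3]=R;T[:3,3]=s["tcp_pos"]
    T=T@np.array(c["hand_eye"]);cv2.imwrite(f"pics/{name}.png",p);pickle.dump((p,d,T,np.array(c["mtx"])),open(f"pics/{name}.pkl","wb"))
    return p,d,T,np.array(c["mtx"])
def rays(K):
    v,u=np.mgrid[0:400,0:640];a=(u-K[0,2])/K[0,0];b=(v-K[1,2])/K[1,1];r=np.hypot(a,b)+1e-12
    return np.stack([a/r*np.sin(r),b/r*np.sin(r),np.cos(r)],-1)
def wcloud(f):
    p,d,T,K=f;D=rays(K);D=D/np.clip(D[...,2:],1e-3,None)
    return (D*d[...,None])@T[:3,:3].T+T[:3,3]
def ortho(f,cx,cy,z,half=.15,n=600):
    "top-down picture of plane z; up=+x, left=+y"
    p,d,T,K=f;g=(np.arange(n)+.5)/n*2*half-half
    X=cx-g[:,None]+0*g[None];Y=cy-g[None]+0*g[:,None]
    P=np.stack([X,Y,z+0*X],-1)-T[:3,3];P=P@T[:3,:3]
    r=np.hypot(P[...,0],P[...,1]);th=np.arctan2(r,P[...,2])
    u=K[0,2]+K[0,0]*th*P[...,0]/r;v=K[1,2]+K[1,1]*th*P[...,1]/r
    return cv2.remap(p,u.astype(np.float32),v.astype(np.float32),cv2.INTER_CUBIC)
E
python3 - <<'E'
from h import *
from station import ctrl,get_state
for i,p in enumerate([(.54,-.28,.24),(.54,0.,.24),(.54,.2,.24)]):
    ctrl.movep(p,quat(0)); f=wrist(f"w{i}"); print(get_state()["time"],f[2][:3,3])
E
```

```text
2.0083 [ 0.54162641 -0.21523265  0.38157072]
3.1417 [0.5427303  0.06463085 0.38159615]
4.0083 [0.54295946 0.26511021 0.38137898]
```

```bash
python3 - <<'E'
from h import *
L=lambda i:pickle.load(open(f"pics/w{i}.pkl","rb"))
for i in range(3):
    f=L(i);W=wcloud(f);d=f[1]
    for k,c,zr,r in [("pod",(.44,-.158),(.023,.034),.07),("sto",(.448,-.001),(.025,.036),.06),("pent",(.46,.346),(.035,.045),.04),("house",(.446,-.337),(.015,.06),.06),("drum",(.443,.16),(.025,.045),.06),
       ("terr",(.632,.232),(.008,.016),.12),("church",(.605,.0095),(.008,.016),.12),("stat",(.616,-.2285),(.008,.016),.12)]:
        P=seg(W,d,c,zr,r); 
        if len(P)>300: a=rect(P);print(i,k,len(P),np.round(a[0],4),np.round(a[1],1),round(a[2],1),np.round(np.median(P[:,2]),4))
cv2.imwrite("pics/w_all.png",np.vstack([cv2.resize(L(i)[0],(320,200)) for i in range(3)]))
a=[ortho(L(0),.643,-.229,.012,.1,400),ortho(L(1),.606,.07,.012,.1,400)]
b=[ortho(L(2),.632,.232,.012,.1,400)]
cv2.imwrite("pics/o1.png",np.hstack(a));cv2.imwrite("pics/o2.png",b[0])
E
```

```text
0 pod 4146 [ 0.4419 -0.1603] [67.5 93.4] 24.0 0.0273
0 house 1696 [ 0.449  -0.3399] [61.6 43.3] 57.8 0.0349
0 church 1730 [ 0.6032 -0.0694] [ 32.3 129.4] 89.8 0.0115
0 stat 11921 [ 0.6173 -0.2302] [180.7 131.2] 86.4 0.0115
1 pod 2253 [ 0.442  -0.1599] [67.8 93.1] 23.7 0.0272
1 sto 2068 [ 0.4499 -0.0024] [46.1 68.9] 25.1 0.0292
1 drum 1481 [0.4452 0.1578] [52.  51.9] 76.3 0.034
1 terr 4574 [0.6389 0.1828] [130.6  84.6] 5.8 0.0114
1 church 11933 [0.6071 0.0077] [181.1 131.2] 86.8 0.0114
1 stat 4138 [ 0.6186 -0.2009] [124.1 130.7] 86.1 0.0114
2 sto 1185 [ 0.4498 -0.0019] [46.6 68.6] 26.0 0.0291
2 pent 883 [0.458  0.3492] [27.9 45.3] 25.5 0.0393
2 drum 1364 [0.4456 0.1577] [51.5 52. ] 7.6 0.034
2 terr 11385 [0.634 0.231] [131.  180.7] 6.2 0.0114
2 church 5443 [0.6076 0.0181] [161.7 130.4] 87.1 0.0114
```

View pics/w_all.png

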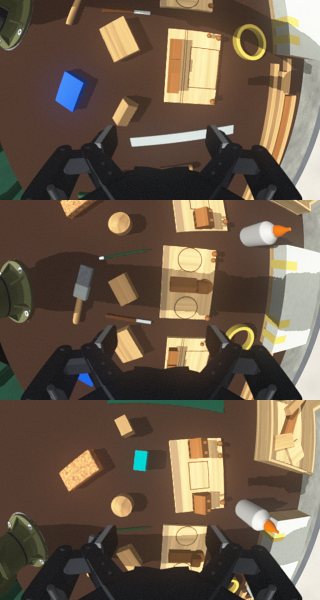

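View pics/o1.png

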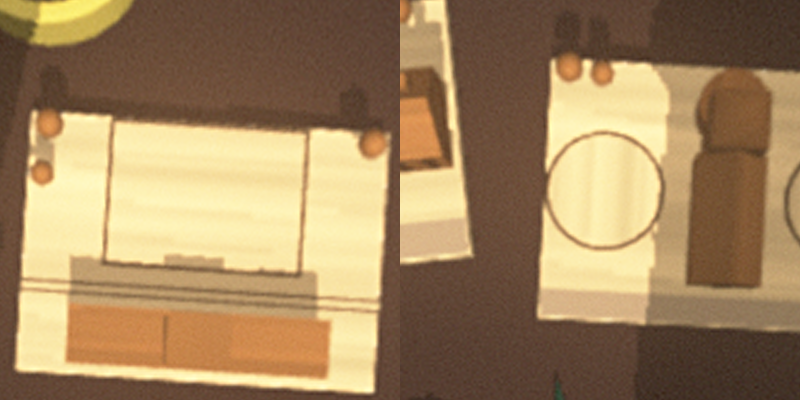

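View pics/o2.png

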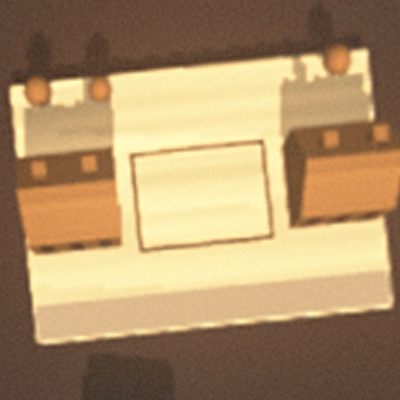

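The view shows plain-wood podium, storeys, house, drum and penthouse, each well separated. The blue block and the turquoise block next to the penthouse are clearly distinct from them. The station plot centre is at about o1 pixel (206,197), and the left circle at (605,190) has two trees behind it. Next I take two views at opposite yaw to find the hand-eye offset.

```bash
python3 - <<'E'
from h import *
from station import ctrl,get_state
F={}
for n,p,a in [("c1",(.68,.0,.24),90),("c2",(.53,0.,.24),-90)]:
    ctrl.movep(p,quat(a)); F[n]=wrist(n); print(get_state()["time"],F[n][2][:3,3])
F["w1"]=pickle.load(open("pics/w1.pkl","rb"))
for n,f in F.items():
    W=wcloud(f);d=f[1]
    for k,c,zr,r in [("pod",(.44,-.158),(.023,.034),.07),("sto",(.448,-.001),(.025,.036),.06),("drum",(.443,.16),(.025,.045),.06),("church",(.605,.0095),(.008,.016),.12)]:
        P=seg(W,d,c,zr,r)
        if len(P)>300: a=rect(P);print(n,k,len(P),np.round(a[0],4),np.round(a[1],1),round(a[2],1),np.round(np.median(P[:,2]),4))
E
```

```text
5.6 [ 6.14799397e-01 -3.04505756e-04  3.82020934e-01]
8.0167 [ 5.99361952e-01 -3.36676664e-04  3.81795786e-01]
c1 pod 1121 [ 0.4714 -0.1669] [95.1 44.1] 79.5 0.0272
c1 drum 394 [0.4621 0.1604] [18.6 50.1] 8.4 0.0325
c1 church 12850 [0.6073 0.0082] [180.3 131. ] 86.7 0.0115
c2 pod 2212 [ 0.4418 -0.1599] [67.9 93. ] 23.9 0.0272
c2 sto 1885 [ 0.4498 -0.0029] [46.6 68.9] 25.3 0.0293
c2 drum 972 [0.4493 0.1594] [43.1 52.9] 26.0 0.0344
c2 church 12893 [0.6075 0.0081] [181.4 131. ] 86.5 0.0114
w1 pod 2253 [ 0.442  -0.1599] [67.8 93.1] 23.7 0.0272
w1 sto 2068 [ 0.4499 -0.0024] [46.1 68.9] 25.1 0.0292
w1 drum 1481 [0.4452 0.1578] [52.  51.9] 76.3 0.034
w1 church 11933 [0.6071 0.0077] [181.1 131.2] 86.8 0.0114
```

```bash
python3 - <<'E'
from h import *
L=lambda i:pickle.load(open(f"pics/{i}.pkl","rb"))
from scipy import ndimage as nd
for w,nm,c,hf in [("w0","stat",(.6443,-.2318),.056),("w1","stat",(.6443,-.2318),.056),("w2","terr",(.633,.231),.04),("w1","terr",(.633,.231),.04),("w1","circ",(.6105,.0678),.034),("w2","circ",(.6105,.0678),.034)]:
    o=ortho(L(w),*c,.012,hf,560);g=cv2.cvtColor(o,cv2.COLOR_BGR2GRAY).astype(float)
    bh=cv2.morphologyEx(g,cv2.MORPH_BLACKHAT,np.ones((31,31)))
    m=bh>25; lab,n=nd.label(m);best=None
    for i in range(1,n+1):
        ys,xs=np.where(lab==i)
        if len(xs)<800: continue
        s=2*hf/560
        P=np.stack([c[0]+hf-(ys+.5)*s,c[1]+hf-(xs+.5)*s],1)*1000
        r=cv2.minAreaRect(P.astype(np.float32));
        if nm=="circ": print(w,nm,len(xs),cv2.minEnclosingCircle(P.astype(np.float32)))
        else: print(w,nm,len(xs),r)
    cv2.imwrite(f"pics/m_{w}_{nm}.png",np.hstack([g,m*255.]))
E
```

```text
w0 stat 17561 ((643.3599243164062, -231.98753356933594), (101.70687866210938, 74.14746856689453), 86.46952819824219)
w0 stat 6424 ((597.611572265625, -231.81320190429688), (112.1308364868164, 2.9654006958007812), 86.43531799316406)
w0 stat 5103 ((593.0075073242188, -225.76318359375), (100.07929992675781, 2.6932384967803955), 86.44215393066406)
w1 stat 10144 ((627.895263671875, -193.72216796875), (87.24940490722656, 45.208919525146484), 37.94573974609375)
w2 terr 31954 ((633.9300537109375, 231.0071258544922), (51.583744049072266, 69.51385498046875), 5.743194103240967)
w1 terr 897 ((665.642822265625, 192.35711669921875), (2.5714259147644043, 14.571470260620117), 90.0)
w1 terr 809 ((663.3023681640625, 199.8284149169922), (2.8066558837890625, 9.263557434082031), 58.67124557495117)
w1 terr 2785 ((659.6897583007812, 214.32589721679688), (3.1837871074676514, 21.354473114013672), 4.830275058746338)
w1 terr 4994 ((613.019287109375, 205.761474609375), (10.731754302978516, 27.592445373535156), 25.699195861816406)
w1 circ 29769 ((610.460693359375, 67.44496154785156), 30.75797462463379)
w2 circ 13558 ((613.778564453125, 66.76785278320312), 29.9339656829834)
w2 circ 1971 ((590.9500122070312, 101.07142639160156), 14.40487289428711)
w2 circ 12953 ((602.4857177734375, 68.46785736083984), 28.559120178222656)[ WARN:0@0.600] global loadsave.cpp:1063 imwrite_ Unsupported depth image for selected encoder is fallbacked to CV_8U.
```

```bash
cat >> h.py <<'E'
def st():
    from station import get_state
    s=get_state();return round(s["time"],2),round(s["width"],4),np.round(s["tcp_pos"],4),np.round(s["contact_force"],1)
def pick(c,phi,z,up=.15,force=40):
    from station import ctrl
    ctrl.ungrasp();ctrl.movep([*c,up],quat(phi));ctrl.movel([*c,z+.03],max_speed=.2);ctrl.movel([*c,z],max_speed=.06);print("down",st())
    ctrl.close_gripper(force);ctrl.pause(.2);print("closed",st())
    ctrl.movel([*c,up],max_speed=.15);print("up",st())
def place(c,phi,z,up=.15,rel=True):
    from station import ctrl
    ctrl.movep([*c,up],quat(phi));ctrl.movel([*c,z+.03],max_speed=.15);print("above",st());ctrl.movel([*c,z],max_speed=.03);ctrl.pause(.2);print("low",st())
    if rel: release(c,up)
def release(c,up=.15):
    from station import ctrl
    ctrl.ungrasp();ctrl.pause(.2);print("rel",st());ctrl.movel([*c,up],max_speed=.15)
E
python3 - <<'E'
from h import *
pick((.4419,-.1600),24.0,-.002)
wrist("g1")
E
```

```text
down (11.4, 0.0855, array([ 0.4419, -0.1598, -0.0022]), array([ 0.5, -0.3,  0.1]))
closed (11.93, 0.0651, array([ 0.442 , -0.1601, -0.0016]), array([-1. , -0.1,  5.7]))
up (13.09, 0.0653, array([ 0.4413, -0.16  ,  0.1493]), array([ 0.3, -0.7, -0.9]))
```

View pics/g1.png

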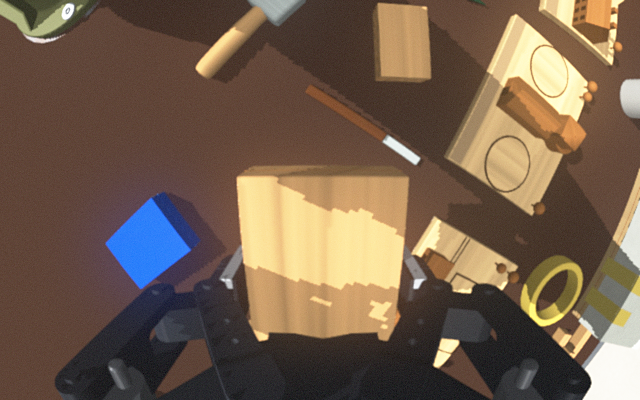

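```bash
python3 - <<'E'
from h import *
from station import ctrl
place((.6440,-.2319),-3.5,.011,.15)
ctrl.movep([.6,-.30,.22],quat(-3.5))
f=wrist("p1");W=wcloud(f)
for nm,zr,r in [("podium",(.034,.046),.065),("tile",(.008,.016),.12)]:
    P=seg(W,f[1],(.6440,-.2319) if nm!="tile" else (.6173,-.2302),zr,r);P=P[P[:,0]>.6] if nm=="podium" else P; print(nm,rect(P),np.median(P[:,2]))
cv2.imwrite("pics/p1o.png",np.hstack([ortho(f,.644,-.232,.012,.07,400),ortho(f,.644,-.232,.04,.07,400)]))
print(st())
E
```

```text
above (14.88, 0.0655, array([ 0.6446, -0.232 ,  0.0422]), array([ 1. , -0.3, -0.7]))
low (16.23, 0.065, array([ 0.6441, -0.232 ,  0.0112]), array([ 0.1,  0.2, -0.4]))
rel (16.77, 0.0852, array([ 0.644 , -0.2319,  0.011 ]), array([-0.1,  0.4,  0.8]))
podium (array([ 0.64645752, -0.23121214]), (93.28849792480469, 66.0762939453125), 86.4369888305664) 0.03919587813546757
tile (array([ 0.61707587, -0.22993428]), (178.75588989257812, 130.395751953125), 86.23546600341797) 0.011268915376512006
(18.41, 0.0856, array([ 0.5997, -0.2993,  0.219 ]), array([0.5, 1. , 0.9]))
```

View pics/p1o.png

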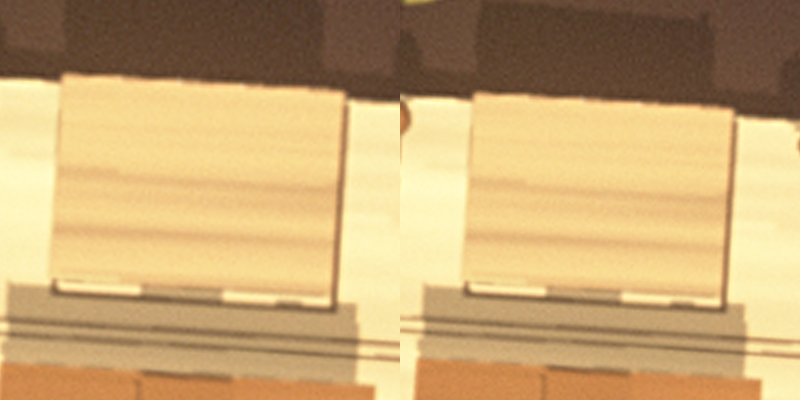

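View pics/p1.png

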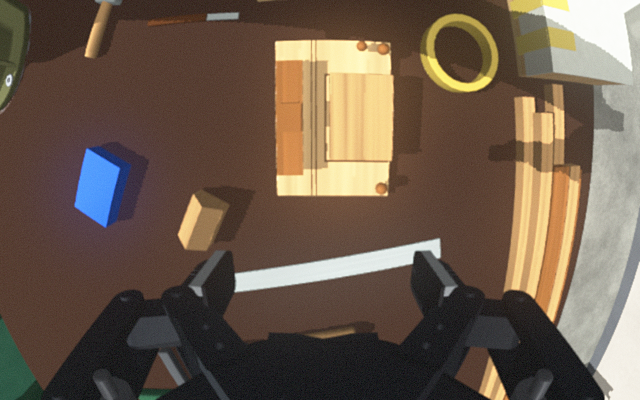

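```bash
python3 - <<'E'
from h import *
f=pickle.load(open("pics/g1.pkl","rb"));p,d,T,K=f
D=rays(K);D=D/np.clip(D[...,2:],1e-3,None)
from station import vision
H=np.array(vision.camera_info("wrist")["hand_eye"])
P=(D*d[...,None])@H[:3,:3].T+H[:3,3]
for v in (185,200,215,230):
    row=P[v,225:425]; g=p[v,225:425].mean(-1)
    ok=(row[:,2]<-.0)&(row[:,2]>-.06)
    print(v,np.where(ok)[0][[0,-1]]+225,np.round(row[ok][[0,-1]]*1000,1),np.round(np.median(row[ok],0)*1000,1))
E
```

```text
185 [238 408] [[ 43.6 -29.8 -30.2]
 [ 43.1  35.  -28.2]] [ 43.2   2.3 -29. ]
200 [238 407] [[ 37.4 -30.5 -29.1]
 [ 37.3  34.9 -28.5]] [ 37.3   2.1 -28.9]
215 [239 406] [[ 31.4 -30.5 -29.2]
 [ 31.9  34.3 -30.7]] [ 31.4   2.1 -28.9]
230 [241 405] [[ 24.9 -30.4 -28.5]
 [ 24.9  35.  -28.5]] [ 25.2   2.3 -28.9]
```

The podium sits about 2.4 mm too far back. The held view shows the jaws centre an object about 2.2 mm off the TCP along tool y. I will regrip with the tool turned by half, which gives more clearance to the station, measure the hold and correct.

```bash
cat >> h.py <<'E'
def held(name,zlo=-.06,zhi=-.02,x0=.018,x1=.06,half=.06):
    "block in hand: extents in tool y per tool x slice, from wrist depth; prints"
    from station import vision
    f=wrist(name);p,d,T,K=f
    D=rays(K);D=D/np.clip(D[...,2:],1e-3,None);H=np.array(vision.camera_info("wrist")["hand_eye"])
    P=(D*d[...,None])@H[:3,:3].T+H[:3,3]
    m=(d>0)&(P[...,2]>zlo)&(P[...,2]<zhi)&(abs(P[...,1])<half)&(P[...,0]<.08)
    Q=P[m];ys=[]
    for a in np.arange(x0,x1,.004):
        q=Q[(Q[:,0]>=a)&(Q[:,0]<a+.004)]
        if len(q)>20: ys.append((a,q[:,1].min(),q[:,1].max(),(q[:,1].min()+q[:,1].max())/2,np.median(q[:,2])))
    print("held (mm) x,ymin,ymax,mid,z:\n",np.round(np.array(ys)*1000,1),"front x",np.round(np.percentile(Q[:,0],99.5)*1000,1));return f
E
python3 - <<'E'
from h import *
from station import ctrl
a=np.radians(-3.6);X=np.array([np.cos(a),np.sin(a)])
c=np.array([.6465,-.2312])+.0022*X
pick(c,176.4,.012,.15,30)
held("g2")
E
```

```text
down (22.19, 0.0854, array([ 0.6487, -0.2312,  0.0119]), array([-0. ,  0.3, -0.7]))
closed (22.71, 0.0651, array([ 0.6489, -0.2313,  0.0126]), array([-0.5,  0. ,  5.4]))
up (23.77, 0.0655, array([ 0.6482, -0.2316,  0.1488]), array([-0.4, -0.1, -0.8]))
held (mm) x,ymin,ymax,mid,z:
 [[ 18.  -35.3  30.8  -2.3 -26.7]
 [ 22.  -35.   31.1  -1.9 -26.7]
 [ 26.  -34.9  30.7  -2.1 -26.7]
 [ 30.  -35.2  30.9  -2.2 -26.6]
 [ 34.  -35.2  30.7  -2.3 -26.6]
 [ 38.  -35.3  30.9  -2.2 -26.7]
 [ 42.  -35.1  30.8  -2.2 -26.6]
 [ 46.  -34.7  30.4  -2.2 -24.9]] front x 46.3
```

View pics/g2.png

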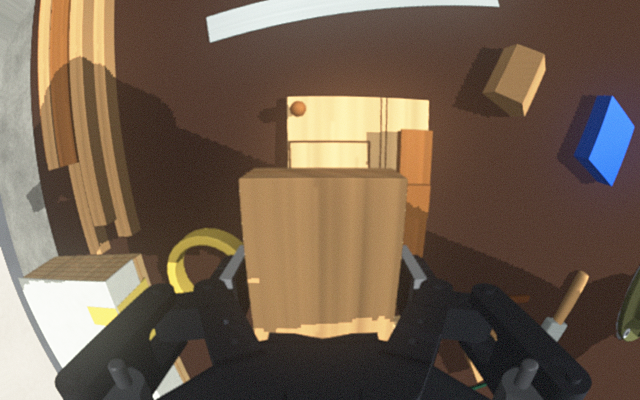

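```bash
python3 - <<'E'
from h import *
from station import vision
print(vision.camera_info("wrist"))
for n in("g1","g2"):
    p,d,T,K=pickle.load(open(f"pics/{n}.pkl","rb"));print(n,d[200,232:420:8],K[0])
    g=p[200].mean(-1);print(np.round(g[228:250]),np.round(g[396:416]))
    print(np.round(d[200,232:246],4),np.round(d[200,398:414],4))
E
```

```text
{'mtx': array([[309.70691629,   0.        , 322.66251691],
       [  0.        , 309.70691629, 204.38698332],
       [  0.        ,   0.        ,   1.        ]]), 'hand_eye': array([[-1.97802587e-04, -9.64092508e-01, -2.65566558e-01,
         6.75515895e-02],
       [ 9.99999942e-01, -2.64761984e-04,  2.16339249e-04,
        -2.22409533e-03],
       [-2.78882978e-04, -2.65566500e-01,  9.64092504e-01,
        -1.41870758e-01],
       [ 0.00000000e+00,  0.00000000e+00,  0.00000000e+00,
         1.00000000e+00]])}
g1 [0.30111122 0.11780927 0.11714692 0.11681186 0.11781855 0.11633051
 0.11711036 0.11653917 0.11619391 0.11653785 0.11772358 0.11734928
 0.11764869 0.11738245 0.11722973 0.11752426 0.11780864 0.11625757
 0.11600513 0.11619741 0.11710237 0.11755817 0.30278814 0.3009291 ] [309.70691629   0.         322.66251691]
[ 86.  85.  83.  88.  86.  86.  87.  84.  84. 128. 206. 214. 206. 200.
 206. 209. 205. 209. 212. 213. 216. 214.] [155. 157. 154. 156. 156. 160. 154. 156. 153. 155. 154. 131.  98.  82.
  85.  88.  83.  87.  84.  83.]
[0.3011 0.3017 0.3022 0.3022 0.3015 0.3026 0.1165 0.11
[... 206 characters left out ...]
663 0.11854185 0.12013199
 0.11949493 0.11836524 0.11828044 0.11901208 0.11881998 0.11976858
 0.11849052 0.11850718 0.11907448 0.11961169 0.11943446 0.11942963
 0.11891763 0.11736701 0.11973436 0.11998563 0.26010156 0.25986794] [309.70691629   0.         322.66251691]
[ 48.  51.  48.  54.  54.  48.  49.  52.  52.  52.  52.  68. 114. 132.
 139. 139. 137. 137. 140. 138. 137. 137.] [138. 135. 135. 127. 131. 128. 123. 124. 121. 122. 122. 130. 132. 130.
 132. 132. 131. 131. 135. 133.]
[0.3023 0.3001 0.3008 0.301  0.3014 0.2995 0.3004 0.3012 0.1192 0.1207
 0.1194 0.1191 0.1193 0.12  ] [0.1186 0.1195 0.12   0.1187 0.1192 0.1196 0.1182 0.1192 0.1194 0.2594
 0.2601 0.2604 0.2606 0.2599 0.2601 0.2603]
```

```bash
for i in 1 2; do python3 - <<'E'
import numpy as np
from station import vision,get_state
for i in range(3): print(np.round(np.array(vision.camera_info("wrist")["hand_eye"])[:3,3],5))
print(np.round(vision.camera_info("scene")["t"],5),get_state()["eef_rot"])
E
done; python3 - <<'E'
from h import *
import glob
for n in ["w0","w1","w2","c1","c2","g1","p1","g2"]:
    T=pickle.load(open(f"pics/{n}.pkl","rb"))[2]; print(n,np.round(T[:3,3],4))
E
```

```text
[ 0.06755 -0.00222 -0.14187]
[ 0.06755 -0.00222 -0.14187]
[ 0.06755 -0.00222 -0.14187]
[ 0.44663 -0.17011  1.43858] [-6.47162447e-04 -6.84526134e-01  7.28987659e-01  7.38531402e-04]
[ 0.06755 -0.00222 -0.14187]
[ 0.06755 -0.00222 -0.14187]
[ 0.06755 -0.00222 -0.14187]
[ 0.44663 -0.17011  1.43858] [-6.47162447e-04 -6.84526134e-01  7.28987659e-01  7.38531402e-04]
w0 [ 0.5416 -0.2152  0.3816]
w1 [0.5427 0.0646 0.3816]
w2 [0.543  0.2651 0.3814]
c1 [ 6.148e-01 -3.000e-04  3.820e-01]
c2 [ 5.994e-01 -3.000e-04  3.818e-01]
g1 [ 0.4164 -0.0993  0.2912]
p1 [ 0.6059 -0.2344  0.3615]
g2 [ 0.6464 -0.2991  0.2906]
```

The reported hand-eye changes with wrist yaw. It behaves like a constant world offset of (+2.2, −0.6) mm in all wrist measurements, and this fits the start pose, the current pose and both held views. So the jaws do centre correctly, and I will subtract that offset from now on.

```bash
sed -i 's|T=T@np.array(c\["hand_eye"\]);|T=T@np.array(c["hand_eye"]);T[:3,3]-=[.0022,-.0006,-.0006];|' h.py; grep -n "0022,-" h.py
python3 - <<'E'
from h import *
from station import ctrl
place((.6421,-.2313),176.4,.0128,.15)
ctrl.movep([.6,-.30,.22],quat(-3.5))
f=wrist("p2");W=wcloud(f)
P=seg(W,f[1],(.6421,-.2313),(.035,.046),.065);P=P[P[:,0]>.595];print(rect(P),np.median(P[:,2]))
P=seg(W,f[1],(.615,-.2295),(.008,.016),.12);print(rect(P))
cv2.imwrite("pics/p2o.png",np.hstack([ortho(f,.642,-.232,.012,.07,400),ortho(f,.642,-.232,.04,.07,400)]))
P=seg(W,f[1],(.446,-.339),(.012,.06),.06);print("house",rect(P))
E
```

```text
22:    T=T@np.array(c["hand_eye"]);T[:3,3]-=[.0022,-.0006,-.0006];cv2.imwrite(f"pics/{name}.png",p);pickle.dump((p,d,T,np.array(c["mtx"])),open(f"pics/{name}.pkl","wb"))
above (24.94, 0.0649, array([ 0.6428, -0.231 ,  0.0438]), array([-0. ,  0.2,  0.1]))
low (26.29, 0.0655, array([ 0.6422, -0.2313,  0.0129]), array([-0.3,  0.6, -0.9]))
rel (26.83, 0.0859, array([ 0.6421, -0.2313,  0.0128]), array([-0.4,  1.5,  0. ]))
(array([ 0.64203656, -0.23116695]), (92.07831573486328, 66.0917739868164), 86.03726196289062) 0.0398563908032305
(array([ 0.61489984, -0.22932198]), (179.01373291015625, 130.2680206298828), 86.1900634765625)
house (array([ 0.44730365, -0.33957129]), (61.56801223754883, 43.26160430908203), 58.4317626953125)
```

View pics/p2o.png

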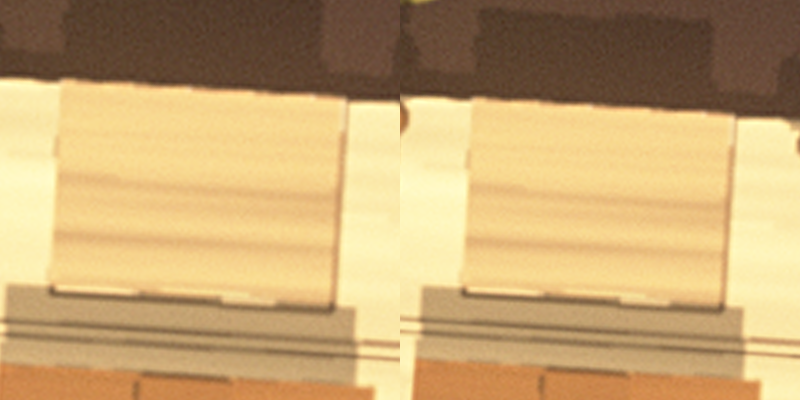

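```bash
python3 - <<'E'
from h import *
from station import ctrl
pick((.4477,-.0018),25.4,.002)
place((.6420,-.2312),-3.7,.0425,.16)
ctrl.movep([.6,-.30,.24],quat(-3.7))
f=wrist("p3");W=wcloud(f)
P=seg(W,f[1],(.642,-.2312),(.065,.076),.065);print(rect(P),np.median(P[:,2]))
P=seg(W,f[1],(.6421,-.2313),(.036,.044),.065);P=P[P[:,0]>.595];print(rect(P),np.median(P[:,2]))
cv2.imwrite("pics/p3o.png",np.hstack([ortho(f,.642,-.232,.04,.07,400),ortho(f,.642,-.232,.07,.07,400)]))
print(st())
E
```

```text
down (33.09, 0.0853, array([ 0.4476, -0.0016,  0.0019]), array([0.5, 0.2, 0.5]))
closed (33.75, 0.0444, array([ 0.4479, -0.0019,  0.0023]), array([-0.6, -0.1,  4.7]))
up (34.88, 0.0447, array([ 0.4472, -0.002 ,  0.1493]), array([-0.1,  0.1, -1.3]))
above (36.77, 0.0444, array([ 0.6426, -0.2308,  0.0735]), array([ 0.1, -0.1, -0.8]))
low (38.12, 0.0439, array([ 0.6421, -0.2312,  0.0425]), array([-1. , -0. , -1.5]))
rel (38.8, 0.0858, array([ 0.642 , -0.2312,  0.0425]), array([-0.2,  0.5,  0.7]))
(array([ 0.64206458, -0.23110591]), (67.43619537353516, 45.5987663269043), 86.75516510009766) 0.06981761014724991
(array([ 0.64250696, -0.23104462]), (91.40652465820312, 65.56446838378906), 86.28292083740234) 0.039848289141461934
(40.31, 0.085, array([ 0.5997, -0.2992,  0.2388]), array([0.9, 0.6, 0.1]))
```

View pics/p3o.png

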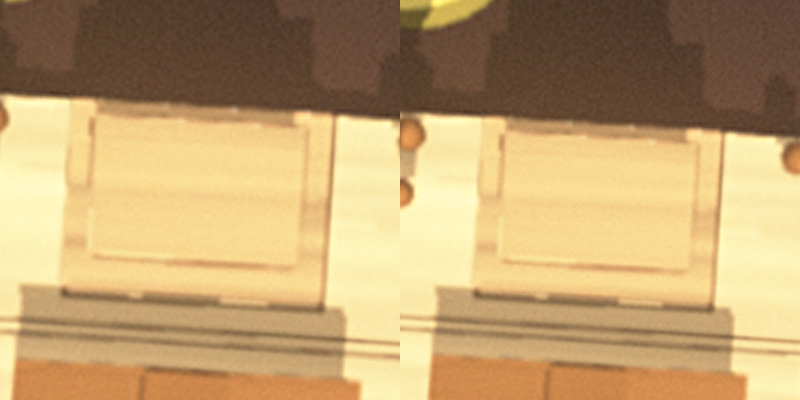

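```bash
python3 - <<'E'
from h import *
from station import ctrl
pick((.4558,.3498),25.5,.012,.16)
place((.6420,-.2311),-3.5,.0825,.2)
ctrl.movep([.6,-.30,.27],quat(-3.5))
f=wrist("p4");W=wcloud(f)
P=seg(W,f[1],(.642,-.2312),(.105,.116),.065);print(rect(P),np.median(P[:,2]))
P=seg(W,f[1],(.642,-.2312),(.066,.074),.065);print(rect(P),np.median(P[:,2]))
cv2.imwrite("pics/p4o.png",np.hstack([ortho(f,.642,-.232,.07,.07,400),ortho(f,.642,-.232,.11,.07,400)]))
print(st())
E
```

```text
down (44.3, 0.0855, array([0.4556, 0.3499, 0.0119]), array([0.2, 0.5, 0.8]))
closed (45.08, 0.0265, array([0.456 , 0.35  , 0.0123]), array([ 0.3, -0.2,  6. ]))
up (46.21, 0.0266, array([0.4555, 0.3492, 0.159 ]), array([-0.4, -0.3,  0.2]))
above (49.13, 0.0262, array([ 0.6427, -0.2307,  0.1133]), array([0.7, 0.1, 0.2]))
low (50.48, 0.0267, array([ 0.6421, -0.2311,  0.0826]), array([-0.4,  0.2, -0.1]))
rel (51.29, 0.0854, array([ 0.642 , -0.2311,  0.0825]), array([-0.2,  0.4, -0.4]))
(array([ 0.64178888, -0.23117418]), (44.348487854003906, 27.641061782836914), 85.0838851928711) 0.1098643726903401
(array([ 0.64210309, -0.23089725]), (66.93278503417969, 45.601524353027344), 87.00782012939453) 0.06990492181510782
(52.78, 0.0854, array([ 0.5996, -0.2995,  0.2689]), array([ 0. ,  0. , -0.7]))
```

View pics/p4o.png

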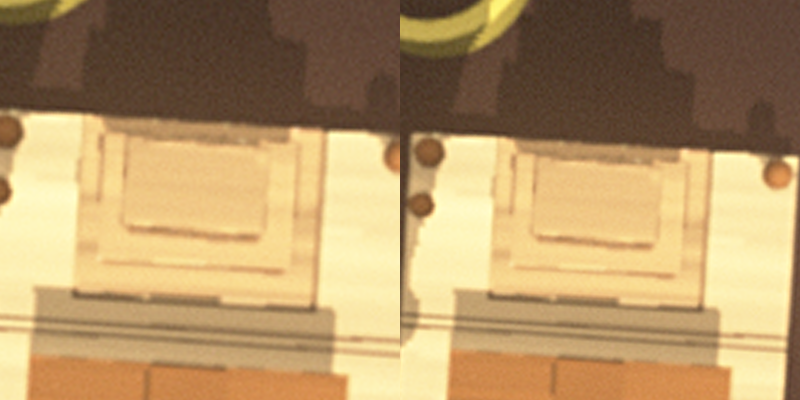

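```bash
python3 - <<'E'
from h import *
from station import ctrl
pick((.4432,.1583),-28,.0005,.17)
place((.6084,.0682),-28,.0132,.17)
ctrl.movep([.58,.0,.24],quat(0))
f=wrist("p5");W=wcloud(f)
P=seg(W,f[1],(.6084,.0682),(.035,.06),.04);print(len(P),rect(P),cv2.minEnclosingCircle((P[:,:2]*1000).astype(np.float32)))
cv2.imwrite("pics/p5o.png",np.hstack([ortho(f,.6084,.0682,.012,.05,400),ortho(f,.6084,.0682,.044,.05,400)]))
P=seg(W,f[1],(.605,.0085),(.008,.016),.12);print("church",rect(P))
print(st())
E
```

```text
down (56.3, 0.0855, array([4.430e-01, 1.584e-01, 3.000e-04]), array([-0.6,  0.2,  0.1]))
closed (56.92, 0.0507, array([0.4434, 0.1584, 0.001 ]), array([-2.1, -0.3,  6. ]))
up (58.2, 0.0508, array([0.4427, 0.158 , 0.1693]), array([-0.5, -0.2,  0.2]))
above (59.97, 0.051, array([0.6089, 0.0687, 0.0442]), array([-0.4, -0.3, -0.3]))
low (61.32, 0.0507, array([0.6085, 0.0682, 0.0133]), array([-0. , -0.2, -0.6]))
rel (61.96, 0.0854, array([0.6084, 0.0682, 0.0132]), array([-0.1, -0.3,  0.1]))
1753 (array([0.6084303 , 0.06840341]), (49.5604362487793, 50.23398971557617), 89.95413208007812) ((608.36181640625, 68.30192565917969), 26.600332260131836)
church (array([0.60518872, 0.00882968]), (180.5922393798828, 131.27383422851562), 86.91563415527344)
(63.8, 0.0854, array([0.5797, 0.0007, 0.2389]), array([-0.1,  0.3, -0. ]))
```

View pics/p5o.png

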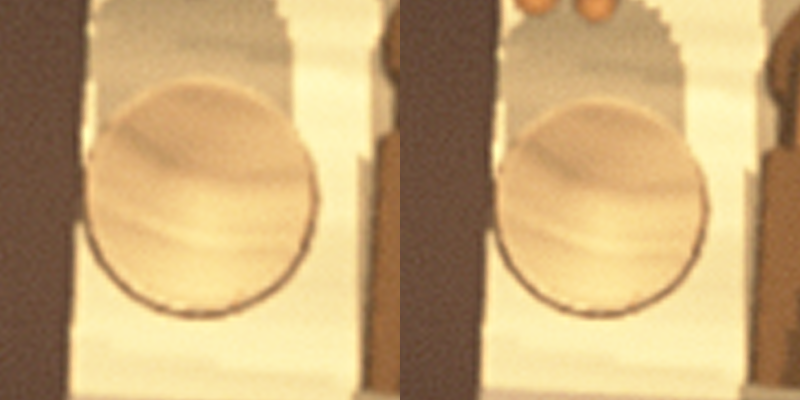

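View pics/p5.png

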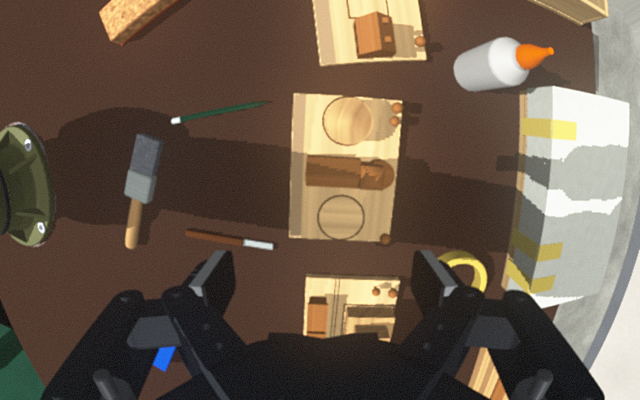

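```bash
python3 - <<'E'
from h import *
from station import ctrl
pick((.4470,-.3394),-32,.0005,.17)
place((.6318,.2316),5.9,.0132,.17)
ctrl.movep([.58,.16,.24],quat(0))
f=wrist("p6");W=wcloud(f)
P=seg(W,f[1],(.6318,.2316),(.016,.075),.038);print(len(P),rect(P))
P=seg(W,f[1],(.6318,.2316),(.05,.075),.04);print("ridge",len(P),rect(P),P[:,2].max())
P=seg(W,f[1],(.6318,.2316),(.008,.016),.12);print("tile",rect(P))
cv2.imwrite("pics/p6o.png",np.hstack([ortho(f,.6318,.2316,.012,.06,400),ortho(f,.6318,.2316,.038,.06,400)]))
print(st())
E
```

```text
down (66.9, 0.0853, array([ 4.470e-01, -3.392e-01,  3.000e-04]), array([ 0.7, -0.3, -0.3]))
closed (67.58, 0.041, array([ 0.4472, -0.3395,  0.0009]), array([-0.8, -0.5,  4.6]))
up (68.86, 0.0411, array([ 0.4464, -0.3392,  0.1691]), array([-0.4,  0.4, -0. ]))
above (72.0, 0.0411, array([0.6323, 0.2321, 0.0443]), array([ 1. , -0.4,  0.5]))
low (73.35, 0.0412, array([0.6319, 0.2316, 0.0133]), array([-0.2, -0.5, -0.9]))
rel (74.06, 0.0853, array([0.6318, 0.2316, 0.0132]), array([-0. , -0.3, -0.6]))
2132 (array([0.63147266, 0.23136601]), (43.05300521850586, 60.122772216796875), 5.189488887786865)
ridge 882 (array([0.63115747, 0.23107333]), (20.321731567382812, 59.83275604248047), 7.027104377746582) 0.06026080527278016
tile (array([0.63163007, 0.23184189]), (131.26724243164062, 180.54791259765625), 6.133092403411865)
(75.83, 0.0855, array([0.58  , 0.1598, 0.2393]), array([-0.5, -0.8, -0.2]))
```

View pics/p6o.png

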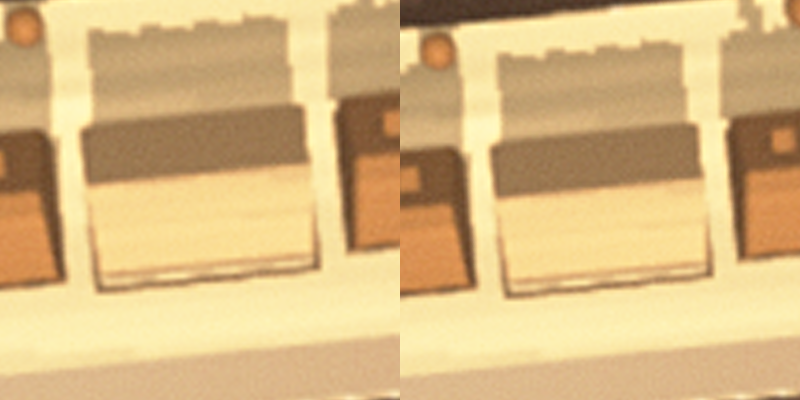

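View pics/p6.png

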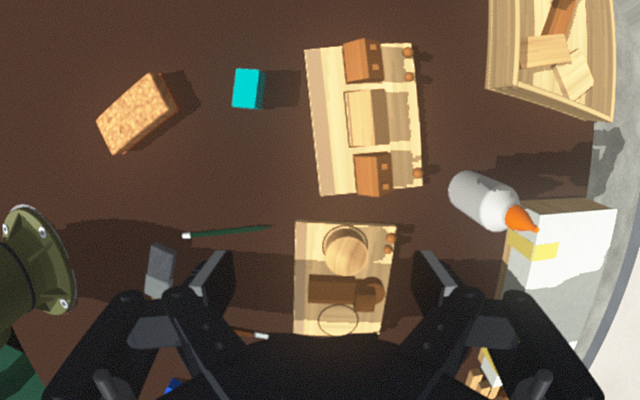

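```bash
python3 - <<'E'
from h import *
from station import vision
f=pickle.load(open("pics/p6.pkl","rb"));W=wcloud(f)
P=seg(W,f[1],(.6084,.0682),(.035,.06),.04);print(len(P),cv2.minEnclosingCircle((P[:,:2]*1000).astype(np.float32)),P[:,2].max())
a=cv2.resize(f[0][205:345,270:420],None,fx=2.6,fy=2.6,interpolation=cv2.INTER_CUBIC)
p,d=vision.grab_frame("side");b=cv2.resize(p[140:320,150:400],(500,360))
cv2.imwrite("pics/fin.png",np.hstack([cv2.resize(a,(300,360)),b]))
E
```

```text
1404 ((607.915283203125, 68.67039489746094), 26.78978729248047) 0.05394084298357171
```

View pics/fin.png

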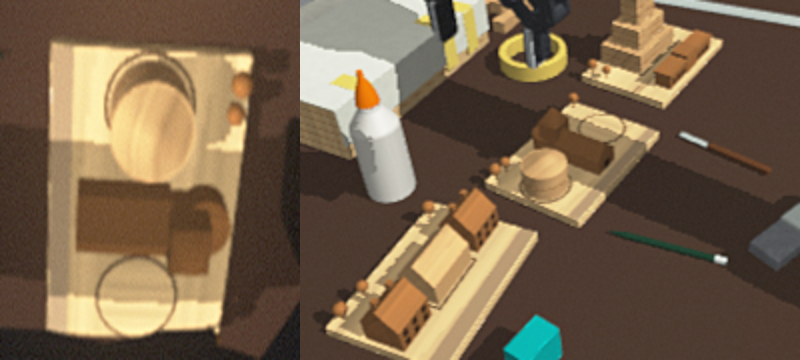

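The final views show the drum upright in its circle, the house between the terraces in line with them, the three-step tower complete, and the bottle and tape in place. The gripper is clear of everything.

```bash
python3 - <<'E'
from station import ticket
print(ticket.close_job())
from h import *; print(st())
E
```

```text
the job is handed in; nothing more can be done
None
the job is handed in; nothing more can be done
```

All five blocks are in place, released, and the job is handed in; the last clock reading was about 76 s of the 128 s allowed. I built the tower first, in the order podium, storeys, penthouse, then placed the drum on the left circle and the house between the terraces. I never went near the bottle and tape; both were where they should be in the last pictures.

**One correction:** the podium first landed about 2.4 mm too far back. The cause was a constant offset in the wrist camera's calibration, and I regripped the podium and moved it. From then on I subtracted (2.2, −0.6) mm from every wrist measurement.

**Last checks:**

| Block | Off its target | Angle |
|---|---|---|
| Podium | within 0.3 mm of the plot centre | within 0.5° of square to the station |
| Storeys | within 0.5 mm of the podium centre | within 0.5–1° |
| Penthouse | within 0.5 mm of the storeys centre | within 1–2°; the weakest of the checks, as the face is small |
| Drum | within 0.5 mm of the circle centre | upright |
| House | within 0.6 mm of the plot centre | ridge within about 1° of the terraces |

The scene and side cameras read about 1–2 mm differently from the wrist camera, which is within their stated calibration. I relied on the wrist camera because it measured blocks and plots alike.

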